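Load the laser-welding dishes with flanged bushes

ROBOT

A 6-joint arm with a two-finger parallel gripper is mounted at the origin on the work surface. World frame = base frame: x ahead of the robot, y to its left, z up, the work surface at z = 0. Lengths are in mm, angles in rad, forces in N, time in s.
With the tool pointing down it reaches from about 275 to 850 mm from the base axis. Payload 5.2 kg.
Tool frame: the origin (TCP) lies at the very end of the fingers, on their centre line; the grasp point (between the pads) lies 19 mm behind it; z points along the fingers, y is the direction in which the jaws open and shut (so a half turn about z gives the same grasp; the last joint's range is limited). The gripper opens to 85 mm and grips with 20 to 120 N. Pads are 22 mm wide; open, the fingers measure 114 mm over their backs; the gripper's body (76 mm by 85 mm) begins 54 mm behind the grasp point. The pads swing forward as they close: fully open they stand 13 mm farther back than shut.
Start: joints at [-1.395, 0.259, 1.535, -0, 1.348, -0.203], TCP at [203.414, -511.007, 231.31] pointing down, gripper open.
Joint ranges: [-3.14, 3.14], [-0.91, 2.08], [0.19, 2.58], [-1.22, 4.36], [0.22, 2.71], [-3.12, 3.12]. Speed limits (rad/s): [2.57, 2.57, 3.14, 3.14, 3.14, 3.14].

INTERFACE

Orientations are given as a rotation vector (axis times angle).
In Python, from cell import r, capture, workorder gives the robot as it stands. The module is installed in compiled form; this text tells all that it offers.
- The arm moves only by the tool move_arm, never from a script. Its argument "motion" is a list of rows, each a list of 3 entries, a list of its own where there are three numbers: the shift along the tool's x, y, z each as a share of 60 cm, from -1 to 1, then the turn, a rotation vector about the tool's x, y, z each as a share of 360 degrees, from -1 to 1, then the opening, from -1 (shut) to 1 (fully open), so that 0 is half open. A call has 1 to 10 rows; each row shifts and turns the commanded pose from where the row before left it, along the tool's axes as they then stand; what a row does not reach is not made up. A row lasts 1/8 s, in which the tool goes at most 62.5 mm and 10.7 degrees, less where a joint would pass 70% of its speed; a pose out of reach is approached as far as the arm can. A call with a number of a shift or a turn outside -1 to 1 is refused whole. A call with a gripper value outside its range is refused whole. The fingers move at their own pace and stop on an object; "squeeze" is the grip in N (left out, the last holds). Time passes only in rows, so rows that do not move let the fingers close. It gives the time, the measured TCP pose, the force and the opening at its end, in the units of the state.
- r.observe(): the state, without advancing time (a new reading comes with each control period).
- capture(name): name is "scene" or "top" or "wrist"; returns a dict with "pixels" (400x640x3 uint8, blue, green, red), "mtx" (3x3 intrinsics, pixels), "T" (4x4, takes a point from camera to world coordinates). Camera axes: x right, y up, looking along -z (the intrinsics and any distortion apply to the point x, -y, -z); pixel columns grow to the right and rows downward; lengths in mm; the calibration is good to about 2 mm. A picture is of the moment at which its call begins. There is no depth.
- workorder.sign_off(): hands the job in, once; it reports no verdict.
The state is a dict: "time_s": time; "q": joint angles; "dq": joint speeds; "tau": joint torques, N m; "eef_pos": TCP position; "tool_rot": TCP orientation; "ft_force": force on the tool from outside, world axes, zero at the start; "torque": the same for the moment, N m; "grip_width": finger opening in mm.
Only numpy, scipy, OpenCV 4.12 (cv2) and the standard library are available. Lean on these libraries where they do the work, as an engineer would, in place of code of your own. Each camera call takes 0.05 s, during which the arm holds its last target.

TASK

Load the four round dishes for the welder: stand each of the four round-flanged steel bushes upright in the dish of its own size, the largest bush in the largest dish and so on down to the smallest, its flange flat on the dish floor inside the rim. Load them in welding order, one after another from the largest to the smallest, setting each down gently without dropping it. Leave the square-flanged bush and the stepped die block where they are.

Things in the scene. Friction and masses are not known exactly. Their poses are not given: they have to be found in the camera images.
- bush_xl_center (a point): The largest round-flanged bush: a bright turned-steel part, loose on the bench, standing on a round flange 70 mm across and 8 mm thick, with a round upright hub 44 mm in diameter above it (from 8 to 60 mm above the underside) and a small dark bore in the top (a shallow mark, no finger fits). 60 mm high in all. This point is on its axis, half-way up (30 mm above its underside); z is its axis, up. Grip it across the hub.
- bush_l_center (a point): The second-largest round-flanged bush: a bright turned-steel part, loose on the bench, standing on a round flange 60 mm across and 8 mm thick, with a round upright hub 36 mm in diameter above it (from 8 to 60 mm above the underside) and a small dark bore in the top (a shallow mark, no finger fits). 60 mm high in all. This point is on its axis, half-way up (30 mm above its underside); z is its axis, up. Grip it across the hub.
- bush_m_center (a point): The third-largest round-flanged bush: a bright turned-steel part, loose on the bench, standing on a round flange 50 mm across and 8 mm thick, with a round upright hub 28 mm in diameter above it (from 8 to 60 mm above the underside) and a small dark bore in the top (a shallow mark, no finger fits). 60 mm high in all. This point is on its axis, half-way up (30 mm above its underside); z is its axis, up. Grip it across the hub.
- bush_s_center (a point): The smallest round-flanged bush: a bright turned-steel part, loose on the bench, standing on a round flange 40 mm across and 8 mm thick, with a round upright hub 20 mm in diameter above it (from 8 to 60 mm above the underside) and a small dark bore in the top (a shallow mark, no finger fits). 60 mm high in all. This point is on its axis, half-way up (30 mm above its underside); z is its axis, up. Grip it across the hub.
- dish_xl_seat (a point): The largest round locating dish: dark steel, fixed to the bench, flat floor 86 mm across 6 mm above the bench, ringed by a 4 mm thick rim whose top is 12 mm above the bench (94 mm across outside). The bush with the 70 mm flange belongs here, with 8 mm of play all round. This point is the centre of the dish floor, z up.
- dish_l_seat (a point): The second-largest round locating dish: dark steel, fixed to the bench, flat floor 76 mm across 6 mm above the bench, ringed by a 4 mm thick rim whose top is 12 mm above the bench (84 mm across outside). The bush with the 60 mm flange belongs here, with 8 mm of play all round. This point is the centre of the dish floor, z up.
- dish_m_seat (a point): The third-largest round locating dish: dark steel, fixed to the bench, flat floor 66 mm across 6 mm above the bench, ringed by a 4 mm thick rim whose top is 12 mm above the bench (74 mm across outside). The bush with the 50 mm flange belongs here, with 8 mm of play all round. This point is the centre of the dish floor, z up.
- dish_s_seat (a point): The smallest round locating dish: dark steel, fixed to the bench, flat floor 56 mm across 6 mm above the bench, ringed by a 4 mm thick rim whose top is 12 mm above the bench (64 mm across outside). The bush with the 40 mm flange belongs here, with 8 mm of play all round. This point is the centre of the dish floor, z up.
- sqflange_center (a point): Bystander: a loose steel bush like the others but on a SQUARE flange 56 x 56 x 8 mm with four screw holes, round hub 32 mm in diameter, 60 mm high. Not to be moved. This point is on its axis, 30 mm above its underside; x and y run along the flange's sides.
- dieblock_center (a point): Bystander: a loose stepped rectangular steel die block, 70 mm (x) x 45 mm (y), 45 mm high over its -x half and 28 mm high over the rest. Not to be moved. This point is the middle of its footprint, 22.5 mm above its underside.
There are look-alikes about, which are no part of the job. What is shaped like the part that bears bush_m_center but blue is not meant.

How it is judged:
By the outcome, as a careful person would: the job done as asked, in the order asked, and still so for the second after the job is handed in, with the robot touching nothing.
It also fails if it takes over 88 s, if anything falls off the work surface, if the arm or the gripper's body presses on something with over 40 N, if the wrist force passes 120 N, or if a joint passes its speed limit or range.

## Working session

There is one attempt and no reset: what is moved stays moved. The work goes in short steps, Python scripts to look and compute and a tool call to move; the robot and the scene stay as the last step left them, time stands still between calls to the robot, and variables do not carry over. Pictures are saved under pics/ and viewed, and the job is handed in when it is done.

Besides the shell and the picture viewer there is one more tool, called after "Request:" by a JSON object that holds its "api" and its "payload", one argument or row to a line. move_arm: Moves the arm, as the interface text tells. Its arguments: {"type":"object","properties":{"motion":{"type":"array","items":{"type":"array"}},"squeeze":{"type":"number"}},"required":["motion"]}

```bash
mkdir -p pics
python3 - <<'E'
from cell import r,capture
import cv2
s=r.observe();print(s['time_s'],s['eef_pos'],s['tool_rot'],s['grip_width'])
for n in("scene","top"):
    c=capture(n);cv2.imwrite(f"pics/{n}0.png",c['pixels']);print(n,c.keys(),c['mtx'].round(1).tolist(),c['T'].round(3).tolist())
E
```

```text
0.0 [ 203.31753656 -510.47271832  230.46455079] [-3.08361322e+00 -5.91056350e-01 -1.09555722e-05] 85.28472346375148
scene dict_keys(['pixels', 'mtx', 'T']) [[507.7, 0.0, 326.0], [0.0, 507.7, 202.6], [0.0, 0.0, 1.0]] [[-0.904, -0.269, 0.333, 842.3], [0.428, -0.572, 0.699, 719.989], [0.003, 0.775, 0.632, 716.803], [0.0, 0.0, 0.0, 1.0]]
top dict_keys(['pixels', 'mtx', 'T']) [[400.2, 0.0, 329.5], [0.0, 400.2, 205.7], [0.0, 0.0, 1.0]] [[0.004, 0.998, -0.062, 426.532], [-1.0, 0.005, 0.011, 5.454], [0.012, 0.062, 0.998, 949.939], [0.0, 0.0, 0.0, 1.0]]
```

View pics/scene0.png

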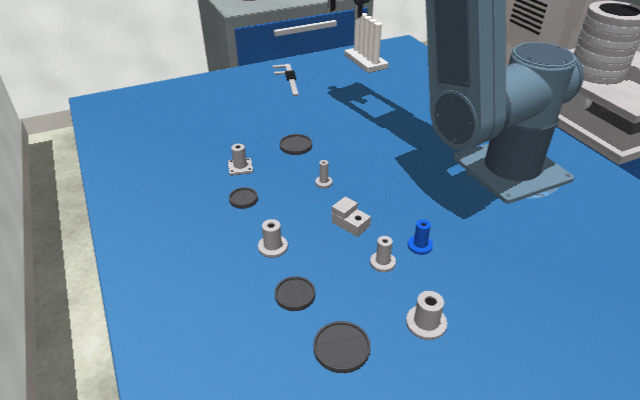

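View pics/top0.png

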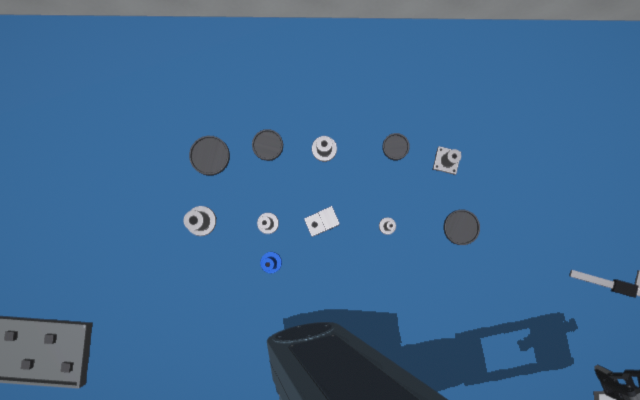

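```bash
cat > h.py <<'E'
import numpy as np,cv2
from scipy.optimize import least_squares
def ray(c,uv,z):
    uv=np.atleast_2d(uv).astype(float);K=c['mtx'];T=c['T']
    d=np.c_[(uv[:,0]-K[0,2])/K[0,0],-(uv[:,1]-K[1,2])/K[1,1],-np.ones(len(uv))]@T[:3,:3].T
    o=T[:3,3];return (o+d*((z-o[2])/d[:,2])[:,None])[:,:2]
def proj(c,P):
    P=np.atleast_2d(P);q=(P-c['T'][:3,3])@c['T'][:3,:3];K=c['mtx']
    return np.c_[K[0,0]*q[:,0]/-q[:,2]+K[0,2],K[1,1]*-q[:,1]/-q[:,2]+K[1,2]]
def circ(p,r0=None):
    f=lambda v:np.hypot(p[:,0]-v[0],p[:,1]-v[1])-v[2]
    c,ra=cv2.minEnclosingCircle(p.astype(np.float32))
    s=least_squares(f,[*p.mean(0),ra],loss='soft_l1',f_scale=0.7).x
    return s,np.array([*c,ra])
E
python3 - <<'E'
from cell import capture
from h import *
for n in("top","scene"):
    c=capture(n);im=c['pixels'];hsv=cv2.cvtColor(im,cv2.COLOR_BGR2HSV)
    m=((hsv[...,1]<110)|(hsv[...,2]<70)).astype(np.uint8)
    m=(im[...,0].astype(int)-im[...,2]<40).astype(np.uint8)
    cs,_=cv2.findContours(m,cv2.RETR_EXTERNAL,cv2.CHAIN_APPROX_NONE)
    for k in cs:
        a=cv2.contourArea(k)
        if not 60<a<4000:continue
        k=k[:,0];ctr=k.mean(0);x,y=k.max(0),k.min(0)
        mm=np.zeros(m.shape,np.uint8);cv2.drawContours(mm,[k[:,None]],-1,1,-1);br=np.median(im[mm>0])
        z=12 if br<70 else 8
        s,e=circ(ray(c,k,z));print(n,ctr.round(),'area',a,'br',br,'fit',s.round(1),'enc',e.round(1))
E
```

```text
top [616. 384.] area 1180.5 br 34.0 fit [  77.  -673.2   47.5] enc [  76.4 -667.4   62.7]
top [610. 282.] area 618.0 br 125.0 fit [ 451.  -673.6  151.1] enc [ 311.1 -653.8   85.1]
top [387. 226.] area 204.0 br 185.0 fit [ 438.7 -140.6   19. ] enc [ 438.9 -140.9   20.1]
top [268. 223.] area 329.0 br 199.0 fit [444.  140.1  24. ] enc [443.7 140.3  25.3]
top [461. 227.] area 950.0 br 86.0 fit [ 436.2 -316.6   41.1] enc [ 436.4 -316.6   42.6]
top [321. 221.] area 573.0 br 213.0 fit [449.1  13.7  34.5] enc [449.1  13.5  41.7]
top [200. 221.] area 703.5 br 179.0 fit [448.9 297.7  34.8] enc [448.9 299.5  37.9]
top [446. 160.] area 539.0 br 169.0 fit [ 596.  -284.4   31.6] enc [ 594.4 -283.6   38.6]
top [324. 148.] area 470.0 br 195.0 fit [621.6   8.7  29.3] enc [621.7   8.4  30.7]
top [209. 155.] area 1191.0 br 88.0 fit [604.  280.5  46.3] enc [604.2 280.3  47.9]
top [396. 146.] area 521.0 br 89.0 fit [ 628.1 -162.    30.9] enc [ 628.2 -161.5   32.5]
top [267. 145.] area 712.0 br 90.0 fit [630.  143.6  36. ] enc [629.8 144.   37.3]
scene [342. 347.] area 2242.5 br 96.0 fit [604.8 282.4  47.
[... 313 characters left out ...]
5 br 128.0 fit [619.   -1.8  41.9] enc [617.9 -10.7  56.8]
scene [350. 216.] area 923.5 br 124.0 fit [439.9  -2.8  46. ] enc [440.7  -1.9  64.9]
scene [243. 198.] area 443.0 br 94.0 fit [ 628.5 -159.2   34.1] enc [ 629.  -159.6   37.4]
scene [323. 174.] area 258.0 br 118.0 fit [ 299.9 -109.   147.2] enc [ 426.7 -166.3   55.1]
scene [239. 161.] area 504.0 br 124.0 fit [ 592.  -293.2   45.5] enc [ 590.9 -310.9   69.1]
scene [295. 144.] area 502.0 br 94.0 fit [ 437.1 -313.3   45. ] enc [ 437.4 -313.6   48.6]
scene [286.  75.] area 212.0 br 163.0 fit [1338.6 -826.5 1038.2] enc [ 322.9 -672.8  113.3]
scene [305.  28.] area 367.5 br 129.0 fit [   91.4 -1203.7   178.6] enc [   84.  -1054.4   137.4]
```

Request:
{"api": "move_arm", "payload": {
  "motion": [
    [[0,0,0],[0,0,0.02],1],
    [[0,0,0],[0,0,0.02],1],
    [[0,0,0],[0,0,0.02],1],
    [[0.05,-0.04,0],[0,0,0],1],
    [[0.06,-0.06,0],[0,0,0],1],
    [[0.06,-0.06,0],[0,0,0],1],
    [[0.06,-0.06,0],[0,0,0],1],
    [[0.06,-0.06,0],[0,0,0],1],
    [[0.06,-0.06,0],[0,0,0],1],
    [[0.05,-0.06,0],[0,0,0],1]
  ],
  "squeeze": 50
}}

```text
time_s: 1.45
eef_pos: [444.1, -269.1, 231.2]
tool_rot: [-3.142, -0.003, -0.0]
ft_force: [0.3, 0.2, -1.2]
grip_width: 85.4
```

Request:
{"api": "move_arm", "payload": {
  "motion": [
    [[0.009,-0.09,0],[0,0,0],1],
    [[0,-0.1,0],[0,0,0],1],
    [[0,-0.1,0],[0,0,0],1],
    [[0,-0.1,0],[0,0,0],1],
    [[0,-0.1,0],[0,0,0],1],
    [[0,-0.1,0],[0,0,0],1],
    [[0,-0.1,0],[0,0,0],1],
    [[0,-0.1,0],[0,0,0],1],
    [[0,-0.1,0],[0,0,0],1],
    [[0,-0.058,0],[0,0,0],1]
  ]
}}

```text
time_s: 2.7
eef_pos: [446.7, 301.0, 231.1]
tool_rot: [-3.141, -0.007, 0.0]
ft_force: [0.1, -0.3, 1.1]
grip_width: 85.1
```

Run:
```python
from cell import capture,r
from h import *
s=r.observe();print(s['eef_pos'],s['q'],s['tool_rot'])
c=capture("wrist");print(c['T'].round(2).tolist())
for z in(8,60):print(proj(c,[449,297.5,z]).round(),proj(c,s['eef_pos']).round())
cv2.imwrite("pics/w1.png",c['pixels'])
```

```text
[446.65414649 301.04429716 231.11309567] [3.85586726e-01 2.38269073e-01 1.56247415e+00 4.43929263e-04
 1.34089081e+00 1.95212643e+00] [-3.14120048e+00 -6.52655142e-03  3.14263752e-04]
[[0.0, 0.94, 0.33, 531.17], [-1.0, 0.0, 0.0, 300.96], [0.0, -0.33, 0.94, 373.51], [0.0, 0.0, 0.0, 1.0]]
[[319. 159.]] [[315. 273.]]
[[320. 172.]] [[315. 273.]]
```

View pics/w1.png

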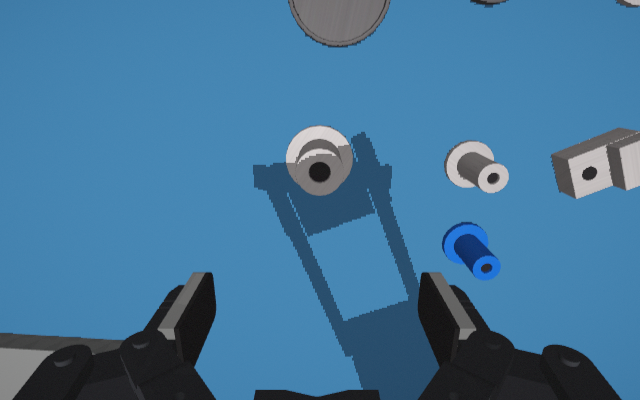

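Request:
{"api": "move_arm", "payload": {
  "motion": [
    [[0,0,0.06],[0,0,0],1],
    [[0,0,0.08],[0,0,0],1],
    [[0,0,0.06],[0,0,0],1],
    [[0,0,0],[0,0,0],1],
    [[0,0,0],[0,0,0],1]
  ]
}}

```text
time_s: 3.38
eef_pos: [448.3, 298.4, 112.6]
tool_rot: [-3.141, -0.002, -0.003]
ft_force: [-0.2, -0.0, 0.1]
grip_width: 85.8
```

Run:
```python
from cell import capture,r
from h import *
s=r.observe();print(s['eef_pos'],s['tool_rot'])
c=capture("wrist")
print(proj(c,[449,297.5,60]).round(),proj(c,[449,297.5,8]).round())
cv2.imwrite("pics/w2.png",c['pixels'])
```

```text
[448.29122686 298.44659332 112.58782563] [-3.14095203e+00 -2.48265628e-03 -2.50196303e-03]
[[317. 226.]] [[317. 198.]]
```

View pics/w2.png

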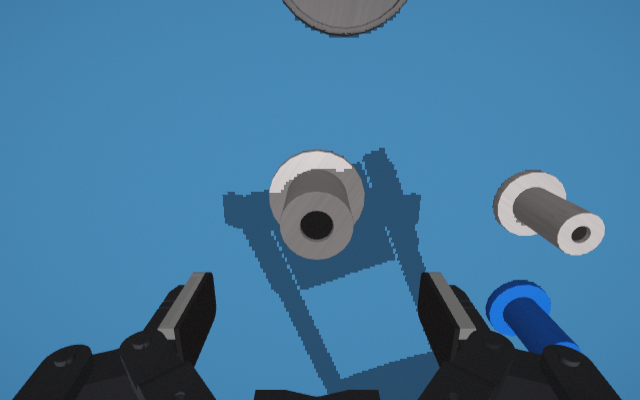

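Request:
{"api": "move_arm", "payload": {
  "motion": [
    [[0,0,0.05],[0,0,0],1],
    [[0,0,0.06],[0,0,0],1],
    [[0,0,0.04],[0,0,0],1],
    [[0,0,0],[0,0,0],1],
    [[0,0,0],[0,0,0],-1],
    [[0,0,0],[0,0,0],-1],
    [[0,0,0],[0,0,0],-1],
    [[0,0,0],[0,0,0],-1],
    [[0,0,0],[0,0,0],-1],
    [[0,0,0],[0,0,0],-1]
  ],
  "squeeze": 60
}}

```text
time_s: 4.68
eef_pos: [448.5, 298.7, 23.1]
tool_rot: [-3.141, -0.003, -0.005]
ft_force: [-1.1, -1.2, 6.0]
grip_width: 42.9
```

Request:
{"api": "move_arm", "payload": {
  "motion": [
    [[0,0,-0.02],[0,0,0],-1],
    [[0,0,-0.04],[0,0,0],-1],
    [[0,0,-0.02],[0,0,0],-1],
    [[0.04,0.005,0],[0,0,0],-1],
    [[0.07,0.008,0],[0,0,0],-1],
    [[0.07,0.008,0],[0,0,0],-1],
    [[0.05,0.006,0],[0,0,0],-1],
    [[0.03,0.002,0],[0,0,0],-1],
    [[0,0,0],[0,0,0],-1],
    [[0,0,0],[0,0,0],-1]
  ]
}}

```text
time_s: 5.92
eef_pos: [602.0, 281.0, 68.6]
tool_rot: [3.141, 0.003, -0.004]
ft_force: [-0.5, -0.2, -5.9]
grip_width: 42.9
```

Run:
```python
from cell import capture,r
from h import *
s=r.observe();print(s['eef_pos'],s['tool_rot'],s['grip_width'])
c=capture("wrist")
e=s['eef_pos']
print(proj(c,[604.5,281,12]).round(),proj(c,[e[0],e[1],108-e[2]+23-23]).round())
cv2.imwrite("pics/w3.png",np.hstack([c['pixels']]))
c=capture("scene");cv2.imwrite("pics/s3.png",c['pixels'][150:,150:])
```

```text
[601.96113684 281.01960372  68.61365399] [ 3.14117224e+00  2.83017001e-03 -3.92516913e-03] 42.942221060675124
[[316. 220.]] [[316. 245.]]
```

View pics/w3.png

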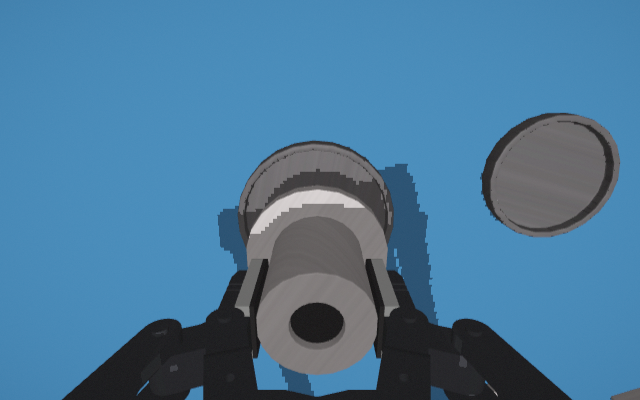

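View pics/s3.png

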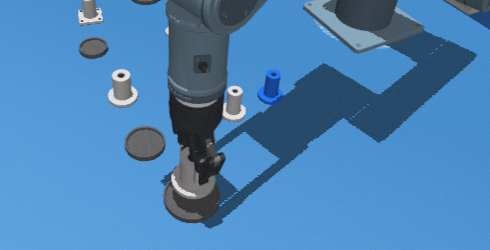

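Request:
{"api": "move_arm", "payload": {
  "motion": [
    [[0.004,0,0.025],[0,0,0],-1],
    [[0,0,0.02],[0,0,0],-1],
    [[0,0,0.01],[0,0,0],-1],
    [[0,0,0],[0,0,0],-1],
    [[0,0,0],[0,0,0],-1],
    [[0,0,0.002],[0,0,0],-1],
    [[0,0,0],[0,0,0],-1]
  ]
}}

```text
time_s: 6.9
eef_pos: [605.9, 281.2, 35.4]
tool_rot: [-3.141, -0.003, -0.001]
ft_force: [0.0, 0.0, -6.4]
grip_width: 42.5
```

Request:
{"api": "move_arm", "payload": {
  "motion": [
    [[0,0,0.004],[0,0,0],-1],
    [[0,0,0.002],[0,0,0],-1],
    [[0,0,0.002],[0,0,0],-1],
    [[0,0,0],[0,0,0],-1],
    [[0,0,0],[0,0,0],-1]
  ]
}}

```text
time_s: 7.52
eef_pos: [605.8, 281.1, 30.3]
tool_rot: [-3.142, -0.003, -0.0]
ft_force: [-0.6, 0.1, -6.6]
grip_width: 42.6
```

Request:
{"api": "move_arm", "payload": {
  "motion": [
    [[0,0,0.001],[0,0,0],-1],
    [[0,0,0.001],[0,0,0],-1],
    [[0,0,0],[0,0,0],-1],
    [[0,0,0],[0,0,0],-1]
  ]
}}

```text
time_s: 8.02
eef_pos: [605.8, 281.1, 29.2]
tool_rot: [-3.142, -0.003, -0.0]
ft_force: [-0.5, -1.0, -4.3]
grip_width: 42.7
```

Request:
{"api": "move_arm", "payload": {
  "motion": [
    [[0,0,0.001],[0,0,0],-1],
    [[0,0,0],[0,0,0],-1],
    [[0,0,0],[0,0,0],-1]
  ]
}}

```text
time_s: 8.4
eef_pos: [605.8, 281.1, 29.2]
tool_rot: [-3.142, -0.003, -0.0]
ft_force: [-3.7, -1.3, 3.3]
grip_width: 42.7
```

Request:
{"api": "move_arm", "payload": {
  "motion": [
    [[0,0,0],[0,0,0],0.3],
    [[0,0,0],[0,0,0],1],
    [[0,0,0],[0,0,0],1],
    [[0,0,0],[0,0,0],1],
    [[0,0,0],[0,0,0],1],
    [[0,0,-0.04],[0,0,0],1],
    [[0,0,-0.08],[0,0,0],1],
    [[0,0,-0.06],[0,0,0],1],
    [[0,0,0],[0,0,0],1]
  ]
}}

```text
time_s: 9.52
eef_pos: [608.1, 281.8, 140.7]
tool_rot: [-3.139, -0.003, -0.012]
ft_force: [-0.4, -0.5, -1.2]
grip_width: 85.3
```

Run:
```python
from cell import capture,r
from h import *
s=r.observe();print(s['eef_pos'],s['tool_rot'],s['grip_width'])
c=capture("wrist")
print(proj(c,[604.5,281,14]).round(),proj(c,[605.8,281,66]).round())
cv2.imwrite("pics/w4.png",np.hstack([c['pixels']]))
```

```text
[608.12936993 281.83984281 140.73406798] [-3.13944491e+00 -2.97669328e-03 -1.18393924e-02] 85.29786299444534
[[317. 195.]] [[317. 218.]]
```

View pics/w4.png

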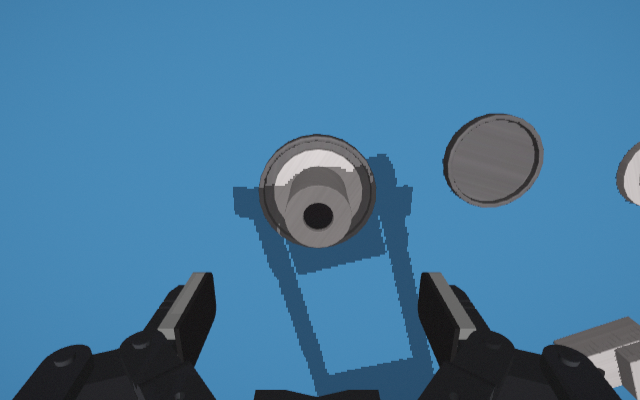

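Request:
{"api": "move_arm", "payload": {
  "motion": [
    [[0.005,0.05,0],[0,0,0],1],
    [[0.005,0.08,0],[0,0,0],1],
    [[0.005,0.09,0],[0,0,0],1],
    [[0.005,0.09,0],[0,0,0],1],
    [[0.0065,0.09,0],[0,0,0],1],
    [[0,0.054,0],[0,0,0],1],
    [[0,0,0],[0,0,0],1],
    [[0,0,0],[0,0,0],1]
  ]
}}

```text
time_s: 10.58
eef_pos: [621.4, 9.4, 135.3]
tool_rot: [-3.141, -0.002, 0.003]
ft_force: [-0.1, -0.2, -0.1]
grip_width: 84.8
```

Run:
```python
from cell import capture,r
from h import *
s=r.observe();print(s['eef_pos'],s['tool_rot'],s['grip_width'])
c=capture("wrist")
print(proj(c,[621.7,8.5,8]).round(),proj(c,[621.7,8.5,60]).round())
cv2.imwrite("pics/w5.png",np.hstack([c['pixels']]))
```

```text
[621.41015222   9.41055757 135.28189935] [-3.14061367e+00 -2.36130763e-03  3.49052724e-03] 84.81289689612385
[[317. 188.]] [[317. 212.]]
```

View pics/w5.png

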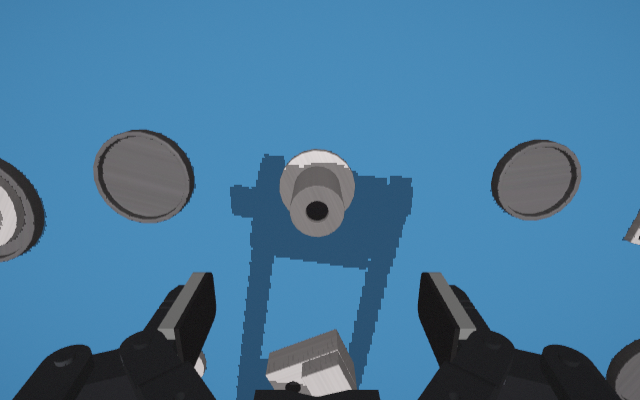

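Request:
{"api": "move_arm", "payload": {
  "motion": [
    [[0,0,0.05],[0,0,0],1],
    [[0,0,0.08],[0,0,0],1],
    [[0,0,0.057],[0,0,0],1],
    [[0,0,0],[0,0,0],1],
    [[0,0,0],[0,0,0],-1],
    [[0,0,0],[0,0,0],-1],
    [[0,0,0],[0,0,0],-1],
    [[0,0,0],[0,0,0],-1],
    [[0,0,0],[0,0,0],-1],
    [[0,0,0],[0,0,0],-1]
  ]
}}

```text
time_s: 11.88
eef_pos: [623.4, 8.9, 26.3]
tool_rot: [-3.142, -0.003, -0.005]
ft_force: [-0.3, 1.3, 6.0]
grip_width: 34.6
```

Request:
{"api": "move_arm", "payload": {
  "motion": [
    [[0,0,-0.03],[0,0,0],-1],
    [[0,0,-0.06],[0,0,0],-1],
    [[0,0,-0.05],[0,0,0],-1],
    [[-0.025,0.045,0],[0,0,0],-1],
    [[-0.045,0.08,0],[0,0,0],-1],
    [[-0.045,0.08,0],[0,0,0],-1],
    [[-0.045,0.08,0],[0,0,0],-1],
    [[-0.045,0.08,0],[0,0,0],-1],
    [[-0.045,0.08,0],[0,0,0],-1],
    [[-0.04,0.07,0],[0,0,0],-1]
  ]
}}

```text
time_s: 13.12
eef_pos: [447.4, -302.3, 109.2]
tool_rot: [3.141, 0.002, 0.0]
ft_force: [1.0, -0.8, -3.5]
grip_width: 34.2
```

Request:
{"api": "move_arm", "payload": {
  "motion": [
    [[-0.018,0.025,0],[0,0,0],-1],
    [[0,0,0],[0,0,0],-1],
    [[0,0,0],[0,0,0],-1]
  ]
}}

```text
time_s: 13.5
eef_pos: [438.2, -314.5, 108.5]
tool_rot: [-3.141, -0.003, -0.0]
ft_force: [-0.0, 0.2, -3.5]
grip_width: 34.8
```

Run:
```python
from cell import capture,r
from h import *
s=r.observe();e=s['eef_pos'];print(e,s['tool_rot'],s['grip_width'])
c=capture("wrist")
print('dish',proj(c,[436.5,-315,12]).round(),'boretop if centred',proj(c,[e[0],e[1],e[2]-26+60]).round(),'1.7 off',proj(c,[e[0]-1.7,e[1],e[2]-26+60]).round())
cv2.imwrite("pics/w6.png",np.hstack([c['pixels']]))
```

```text
[ 438.24879125 -314.51916868  108.47712471] [-3.14080223e+00 -3.43172866e-03 -1.22417449e-04] 34.828297607090796
dish [[317. 205.]] boretop if centred [[315. 322.]] 1.7 off [[315. 326.]]
```

View pics/w6.png

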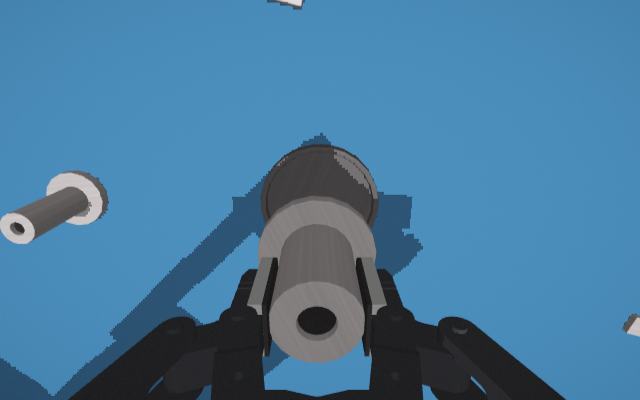

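Request:
{"api": "move_arm", "payload": {
  "motion": [
    [[-0.001,0,0.04],[0,0,0],-1],
    [[0,0,0.04],[0,0,0],-1],
    [[0,0,0.025],[0,0,0],-1],
    [[0,0,0.01],[0,0,0],-1],
    [[0,0,0],[0,0,0],-1],
    [[0,0,0],[0,0,0],-1]
  ]
}}

```text
time_s: 14.3
eef_pos: [437.9, -316.0, 40.1]
tool_rot: [3.14, 0.003, 0.002]
ft_force: [0.2, 0.1, -4.0]
grip_width: 34.8
```

Request:
{"api": "move_arm", "payload": {
  "motion": [
    [[0,0,0.004],[0,0,0],-1],
    [[0,0,0.003],[0,0,0],-1],
    [[0,0,0.002],[0,0,0],-1],
    [[0,0,0.001],[0,0,0],-1],
    [[0,0,0],[0,0,0],-1],
    [[0,0,0],[0,0,0],-1]
  ]
}}

```text
time_s: 15.05
eef_pos: [437.4, -315.6, 33.3]
tool_rot: [3.142, 0.003, 0.0]
ft_force: [0.3, 0.2, -4.0]
grip_width: 34.7
```

Request:
{"api": "move_arm", "payload": {
  "motion": [
    [[0,0,0.001],[0,0,0],-1],
    [[0,0,0.001],[0,0,0],-1],
    [[0,0,0],[0,0,0],-1],
    [[0,0,0],[0,0,0],-1]
  ]
}}

```text
time_s: 15.55
eef_pos: [437.4, -315.6, 32.3]
tool_rot: [3.141, 0.003, 0.0]
ft_force: [-2.0, 1.0, 0.3]
grip_width: 34.6
```

Request:
{"api": "move_arm", "payload": {
  "motion": [
    [[0,0,0.0005],[0,0,0],-1],
    [[0,0,0],[0,0,0],0.1],
    [[0,0,0],[0,0,0],1],
    [[0,0,0],[0,0,0],1],
    [[0,0,0],[0,0,0],1],
    [[0,0,-0.04],[0,0,0],1],
    [[0,0,-0.08],[0,0,0],1],
    [[0,0,-0.06],[0,0,0],1],
    [[0,0,0],[0,0,0],1],
    [[0,0,0],[0,0,0],1]
  ]
}}

```text
time_s: 16.8
eef_pos: [437.0, -315.2, 139.3]
tool_rot: [-3.141, -0.003, 0.001]
ft_force: [0.1, -0.1, -0.8]
grip_width: 85.3
```

Run:
```python
from cell import capture,r
from h import *
s=r.observe();e=s['eef_pos'];print(e,s['tool_rot'],s['grip_width'])
c=capture("wrist")
print('dish',proj(c,[436.5,-315,12]).round())
cv2.imwrite("pics/w7.png",np.hstack([c['pixels']]))
```

```text
[ 437.02258509 -315.21831404  139.27684764] [-3.14102698e+00 -2.82400344e-03  8.33758950e-04] 85.25134487242188
dish [[316. 190.]]
```

View pics/w7.png

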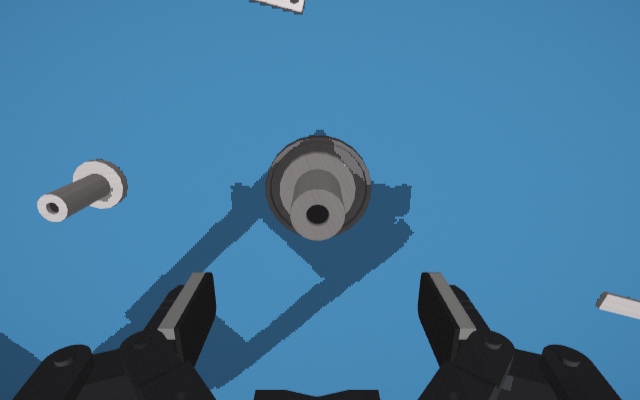

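Request:
{"api": "move_arm", "payload": {
  "motion": [
    [[0.0117,-0.05,0],[0,0,0],1],
    [[0,-0.09,0],[0,0,0],1],
    [[0,-0.1,0],[0,0,0],1],
    [[0,-0.1,0],[0,0,0],1],
    [[0,-0.1,0],[0,0,0],1],
    [[0,-0.1,0],[0,0,0],1],
    [[0,-0.1,0],[0,0,0],1],
    [[0,-0.08,0],[0,0,0],1],
    [[0,-0.039,0],[0,0,0],1],
    [[0,0,0],[0,0,0],1]
  ]
}}

```text
time_s: 18.1
eef_pos: [442.4, 141.2, 138.5]
tool_rot: [3.141, 0.008, -0.004]
ft_force: [0.3, -0.1, 0.4]
grip_width: 85.4
```

Request:
{"api": "move_arm", "payload": {
  "motion": [
    [[0,0,0],[0,0,0],1],
    [[0,0,0],[0,0,0],1]
  ]
}}

```text
time_s: 18.35
eef_pos: [443.5, 138.8, 139.4]
tool_rot: [3.141, 0.001, -0.001]
ft_force: [-0.8, -1.7, 0.1]
grip_width: 85.2
```

Run:
```python
from cell import capture,r
from h import *
s=r.observe();e=s['eef_pos'];print(e,s['tool_rot'],s['grip_width'])
c=capture("wrist")
print('bush',proj(c,[444,140.2,8]).round(),proj(c,[444,140.2,60]).round())
cv2.imwrite("pics/w8.png",np.hstack([c['pixels']]))
```

```text
[443.46179662 138.80926432 139.42863223] [ 3.14131438e+00  5.69675014e-04 -1.40516188e-03] 85.24909255502882
bush [[314. 187.]] [[314. 210.]]
```

View pics/w8.png

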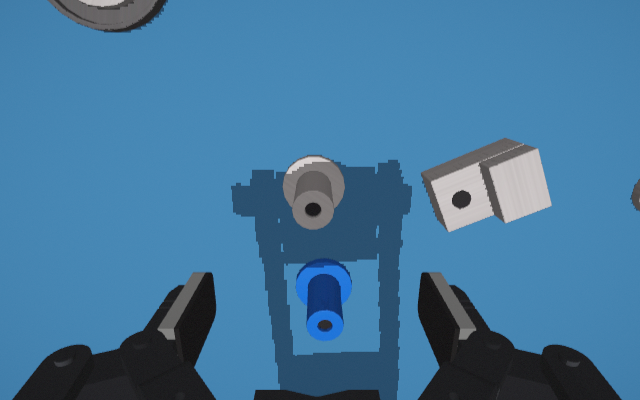

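Request:
{"api": "move_arm", "payload": {
  "motion": [
    [[0.001,-0.0015,0.05],[0,0,0],1],
    [[0,0,0.08],[0,0,0],1],
    [[0,0,0.06],[0,0,0],1],
    [[0,0,0],[0,0,0],1],
    [[0,0,0],[0,0,0],-1],
    [[0,0,0],[0,0,0],-1],
    [[0,0,0],[0,0,0],-1],
    [[0,0,0],[0,0,0],-1],
    [[0,0,0],[0,0,0],-1],
    [[0,0,0],[0,0,0],-1]
  ],
  "squeeze": 50
}}

```text
time_s: 19.65
eef_pos: [445.1, 140.9, 27.0]
tool_rot: [-3.141, -0.003, -0.004]
ft_force: [-1.5, 0.6, 6.0]
grip_width: 26.8
```

Request:
{"api": "move_arm", "payload": {
  "motion": [
    [[0,0,0],[0,0,0],-1],
    [[0,0,0],[0,0,0],-1]
  ]
}}

```text
time_s: 19.9
eef_pos: [445.0, 140.9, 27.0]
tool_rot: [-3.141, -0.003, -0.004]
ft_force: [-1.0, 0.6, 5.8]
grip_width: 26.7
```

Request:
{"api": "move_arm", "payload": {
  "motion": [
    [[0,0,-0.02],[0,0,0],-1],
    [[0,0,-0.04],[0,0,0],-1],
    [[0,0,-0.02],[0,0,0],-1],
    [[0.04,-0.002,0],[0,0,0],-1],
    [[0.08,-0.002,0],[0,0,0],-1],
    [[0.08,-0.002,0],[0,0,0],-1],
    [[0.07,0,0],[0,0,0],-1],
    [[0.038,0,0],[0,0,0],-1],
    [[0,0,0],[0,0,0],-1],
    [[0,0,0],[0,0,0],-1]
  ]
}}

```text
time_s: 21.15
eef_pos: [627.4, 144.7, 73.2]
tool_rot: [3.142, 0.003, -0.004]
ft_force: [-0.4, 0.1, -3.6]
grip_width: 26.8
```

Run:
```python
from cell import capture,r
from h import *
s=r.observe();e=s['eef_pos'];print(e,s['tool_rot'],s['grip_width'])
c=capture("wrist")
print('dish',proj(c,[630,144.5,12]).round(),'bore if centred',proj(c,[e[0],e[1],e[2]-27+60]).round())
cv2.imwrite("pics/w9.png",np.hstack([c['pixels']]))
```

```text
[627.39275182 144.70946737  73.21398887] [ 3.14152924e+00  3.00626929e-03 -3.97095141e-03] 26.801036098219708
dish [[316. 217.]] bore if centred [[315. 321.]]
```

View pics/w9.png

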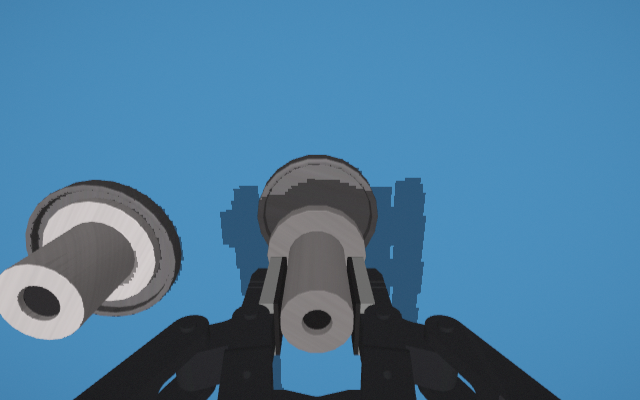

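Request:
{"api": "move_arm", "payload": {
  "motion": [
    [[0,0,0.025],[0,0,0],-1],
    [[0,0,0.02],[0,0,0],-1],
    [[0,0,0.01],[0,0,0],-1],
    [[0,0,0],[0,0,0],-1],
    [[0,0,0],[0,0,0],-1]
  ]
}}

```text
time_s: 21.82
eef_pos: [629.3, 144.7, 41.0]
tool_rot: [-3.142, -0.003, -0.001]
ft_force: [0.5, 0.1, -2.9]
grip_width: 26.9
```

Request:
{"api": "move_arm", "payload": {
  "motion": [
    [[0,0,0.005],[0,0,0],-1],
    [[0,0,0.003],[0,0,0],-1],
    [[0,0,0.002],[0,0,0],-1],
    [[0,0,0.001],[0,0,0],-1],
    [[0,0,0],[0,0,0],-1],
    [[0,0,0],[0,0,0],-1]
  ]
}}

```text
time_s: 22.58
eef_pos: [629.0, 144.7, 34.2]
tool_rot: [-3.142, -0.003, -0.0]
ft_force: [-0.1, -0.6, -2.8]
grip_width: 26.3
```

Request:
{"api": "move_arm", "payload": {
  "motion": [
    [[0,0,0.001],[0,0,0],-1],
    [[0,0,0.001],[0,0,0],-1],
    [[0,0,0],[0,0,0],-1],
    [[0,0,0],[0,0,0],-1]
  ]
}}

```text
time_s: 23.08
eef_pos: [629.0, 144.7, 33.2]
tool_rot: [3.142, 0.003, 0.0]
ft_force: [-1.1, -1.1, -0.7]
grip_width: 26.5
```

Request:
{"api": "move_arm", "payload": {
  "motion": [
    [[0,0,0.0007],[0,0,0],-1],
    [[0,0,0],[0,0,0],-1],
    [[0,0,0],[0,0,0],-1]
  ]
}}

```text
time_s: 23.45
eef_pos: [629.0, 144.7, 33.1]
tool_rot: [3.142, 0.003, 0.0]
ft_force: [-3.7, -0.0, 5.5]
grip_width: 27.2
```

Request:
{"api": "move_arm", "payload": {
  "motion": [
    [[0,0,0],[0,0,0],0],
    [[0,0,0],[0,0,0],1],
    [[0,0,0],[0,0,0],1],
    [[0,0,0],[0,0,0],1],
    [[0,0,0],[0,0,0],1],
    [[0,0,-0.04],[0,0,0],1],
    [[0,0,-0.08],[0,0,0],1],
    [[0,0,-0.06],[0,0,0],1],
    [[0,0,0],[0,0,0],1],
    [[0,0,0],[0,0,0],1]
  ]
}}

```text
time_s: 24.7
eef_pos: [628.4, 144.6, 140.0]
tool_rot: [3.142, 0.003, -0.002]
ft_force: [-0.5, -0.1, -0.8]
grip_width: 85.1
```

Run:
```python
from cell import capture,r
from h import *
s=r.observe();e=s['eef_pos'];print(e,s['tool_rot'],s['grip_width'])
c=capture("wrist")
cv2.imwrite("pics/w10.png",np.hstack([c['pixels']]))
```

```text
[628.40679646 144.62031225 139.97201157] [ 3.14152180e+00  2.83157561e-03 -1.51002215e-03] 85.09306118046896
```

View pics/w10.png

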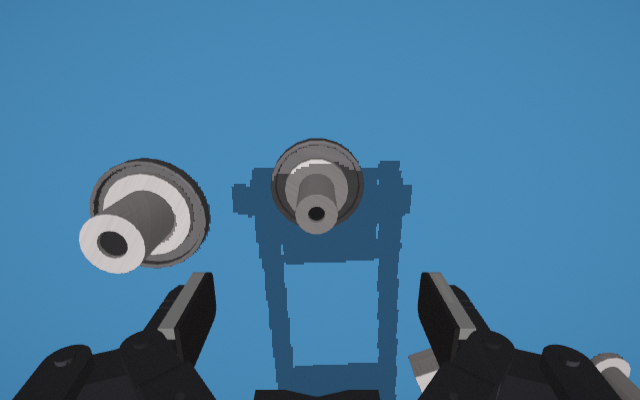

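Request:
{"api": "move_arm", "payload": {
  "motion": [
    [[-0.03,0.045,0],[0,0,0],1],
    [[-0.05,0.075,0],[0,0,0],1],
    [[-0.05,0.075,0],[0,0,0],1],
    [[-0.05,0.075,0],[0,0,0],1],
    [[-0.05,0.075,0],[0,0,0],1],
    [[-0.05,0.075,0],[0,0,0],1],
    [[-0.037,0.056,0],[0,0,0],1],
    [[0,0,0],[0,0,0],1],
    [[0,0,0],[0,0,0],1],
    [[0,0,0],[0,0,0],1]
  ]
}}

```text
time_s: 26.0
eef_pos: [439.6, -140.2, 140.1]
tool_rot: [-3.141, -0.005, 0.001]
ft_force: [0.9, 0.5, -0.4]
grip_width: 85.3
```

Run:
```python
from cell import capture,r
from h import *
s=r.observe();e=s['eef_pos'];print(e,s['tool_rot'],s['grip_width'])
c=capture("wrist")
print('bush',proj(c,[438.8,-140.8,8]).round(),proj(c,[438.8,-140.8,60]).round())
cv2.imwrite("pics/w11.png",np.hstack([c['pixels']]))
```

```text
[ 439.5634318  -140.2454333   140.14943423] [-3.14086421e+00 -5.05878676e-03  9.77089083e-04] 85.31475326572487
bush [[317. 188.]] [[317. 211.]]
```

View pics/w11.png

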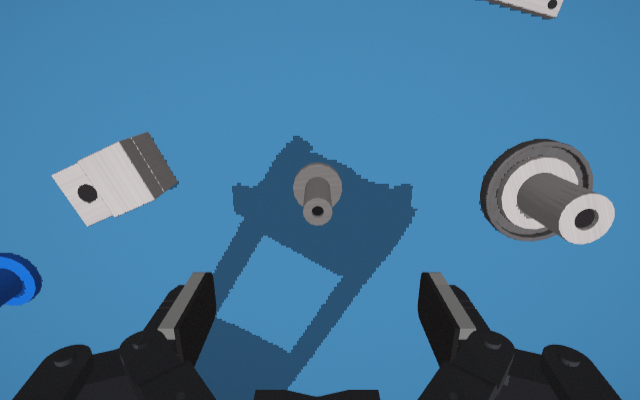

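Request:
{"api": "move_arm", "payload": {
  "motion": [
    [[-0.001,0.001,0.05],[0,0,0],1],
    [[0,0,0.08],[0,0,0],1],
    [[0,0,0.06],[0,0,0],1],
    [[0,0,0],[0,0,0],1],
    [[0,0,0],[0,0,0],-1],
    [[0,0,0],[0,0,0],-1],
    [[0,0,0],[0,0,0],-1],
    [[0,0,0],[0,0,0],-1],
    [[0,0,0],[0,0,0],-1],
    [[0,0,0],[0,0,0],-1]
  ],
  "squeeze": 50
}}

```text
time_s: 27.3
eef_pos: [439.2, -142.1, 27.4]
tool_rot: [3.141, 0.003, 0.002]
ft_force: [0.0, 1.4, 7.3]
grip_width: 18.6
```

Request:
{"api": "move_arm", "payload": {
  "motion": [
    [[0,0,0],[0,0,0],-1],
    [[0,0,0],[0,0,0],-1]
  ]
}}

```text
time_s: 27.55
eef_pos: [439.2, -142.1, 27.4]
tool_rot: [3.141, 0.003, 0.002]
ft_force: [0.4, 1.2, 7.2]
grip_width: 19.2
```

Request:
{"api": "move_arm", "payload": {
  "motion": [
    [[0,0,-0.02],[0,0,0],-1],
    [[0,0,-0.04],[0,0,0],-1],
    [[0,0,-0.02],[0,0,0],-1],
    [[0.04,0.004,0],[0,0,0],-1],
    [[0.08,0.008,0],[0,0,0],-1],
    [[0.08,0.008,0],[0,0,0],-1],
    [[0.07,0.007,0],[0,0,0],-1],
    [[0.045,0.004,0],[0,0,0],-1],
    [[0,0,0],[0,0,0],-1],
    [[0,0,0],[0,0,0],-1]
  ]
}}

```text
time_s: 28.8
eef_pos: [626.4, -159.7, 74.0]
tool_rot: [-3.141, -0.003, 0.003]
ft_force: [-0.6, -0.3, -1.6]
grip_width: 18.4
```

Run:
```python
from cell import capture,r
from h import *
s=r.observe();e=s['eef_pos'];print(e,s['tool_rot'],s['grip_width'])
c=capture("wrist")
print('dish',proj(c,[628,-160.5,12]).round(),'bore if centred',proj(c,[e[0],e[1],e[2]-27+60]).round())
cv2.imwrite("pics/w12.png",np.hstack([c['pixels']]))
```

```text
[ 626.39780814 -159.73630613   74.02109651] [-3.14081504e+00 -2.97285859e-03  3.34874682e-03] 18.44347023263933
dish [[317. 218.]] bore if centred [[315. 321.]]
```

View pics/w12.png

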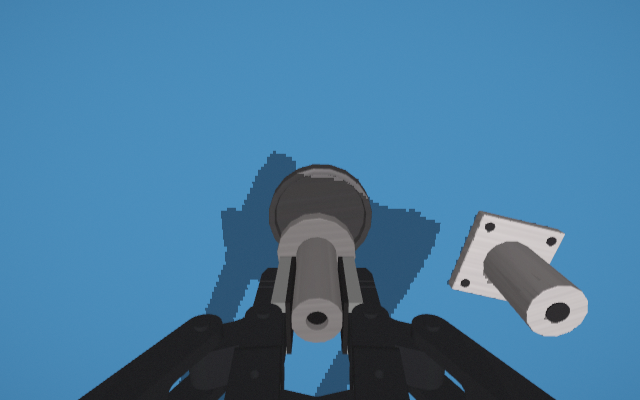

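Request:
{"api": "move_arm", "payload": {
  "motion": [
    [[0,0.002,0.025],[0,0,0],-1],
    [[0,0,0.02],[0,0,0],-1],
    [[0,0,0.01],[0,0,0],-1],
    [[0,0,0],[0,0,0],-1],
    [[0,0,0],[0,0,0],-1],
    [[0,0,0.004],[0,0,0],-1],
    [[0,0,0.003],[0,0,0],-1],
    [[0,0,0.001],[0,0,0],-1],
    [[0,0,0],[0,0,0],-1],
    [[0,0,0],[0,0,0],-1]
  ]
}}

```text
time_s: 30.1
eef_pos: [627.8, -161.4, 36.9]
tool_rot: [3.142, 0.003, 0.0]
ft_force: [0.5, -0.3, -1.9]
grip_width: 18.7
```

Request:
{"api": "move_arm", "payload": {
  "motion": [
    [[0,0,0.002],[0,0,0],-1],
    [[0,0,0.001],[0,0,0],-1],
    [[0,0,0.001],[0,0,0],-1],
    [[0,0,0],[0,0,0],-1],
    [[0,0,0],[0,0,0],-1]
  ]
}}

```text
time_s: 30.72
eef_pos: [627.7, -161.4, 34.4]
tool_rot: [-3.142, -0.003, -0.0]
ft_force: [-0.5, -0.3, -1.6]
grip_width: 18.6
```

Request:
{"api": "move_arm", "payload": {
  "motion": [
    [[0,0,0.001],[0,0,0],-1],
    [[0,0,0.0008],[0,0,0],-1],
    [[0,0,0],[0,0,0],-1],
    [[0,0,0],[0,0,0],-1]
  ]
}}

```text
time_s: 31.22
eef_pos: [627.8, -161.4, 33.5]
tool_rot: [3.141, 0.003, 0.0]
ft_force: [0.5, 0.7, 1.0]
grip_width: 18.6
```

Request:
{"api": "move_arm", "payload": {
  "motion": [
    [[0,0,0.0005],[0,0,0],-1],
    [[0,0,0],[0,0,0],-1],
    [[0,0,0],[0,0,0],-0.2],
    [[0,0,0],[0,0,0],1],
    [[0,0,0],[0,0,0],1],
    [[0,0,0],[0,0,0],1],
    [[0,0,0],[0,0,0],1],
    [[0,0,-0.04],[0,0,0],1],
    [[0,0,-0.08],[0,0,0],1],
    [[0,0,-0.08],[0,0,0],1]
  ]
}}

```text
time_s: 32.48
eef_pos: [627.4, -161.2, 153.9]
tool_rot: [-3.141, -0.003, 0.001]
ft_force: [0.6, -0.0, -0.4]
grip_width: 85.1
```

Request:
{"api": "move_arm", "payload": {
  "motion": [
    [[-0.06,0,-0.03],[0,0,0],1],
    [[-0.08,0,0],[0,0,0],1],
    [[-0.08,0,0],[0,0,0],1],
    [[-0.08,0,0],[0,0,0],1],
    [[-0.06,0,0],[0,0,0],1],
    [[0,0,0],[0,0,0],1],
    [[0,0,0],[0,0,0],1]
  ]
}}

```text
time_s: 33.35
eef_pos: [412.5, -162.2, 171.5]
tool_rot: [3.141, 0.002, 0.003]
ft_force: [0.4, 0.5, 1.0]
grip_width: 85.7
```

Run:
```python
from cell import capture,r
from h import *
s=r.observe();e=s['eef_pos'];print(s['time_s'],e,s['grip_width'])
for n in("top","scene","wrist"):
    c=capture(n);cv2.imwrite(f"pics/f_{n}.png",c['pixels'])
    if n=="top":
        im=c['pixels'].astype(int)
        m=((im.min(2)>120)&(im[...,0]-im[...,2]<40)).astype(np.uint8)
        cs,_=cv2.findContours(m,cv2.RETR_EXTERNAL,cv2.CHAIN_APPROX_NONE)
        for k in cs:
            if 60<cv2.contourArea(k)<2000:
                a,b=circ(ray(c,k[:,0],14));print(k[:,0].mean(0).round(),a.round(1),b.round(1))
```

```text
33.35 [ 412.54828349 -162.17720613  171.52286722] 85.65990068992274
[619. 396.] [ 204.7 -668.1  160.3] [  50.3 -671.2   47. ]
[ 74. 331.] [194.5 575.5  14.5] [200.1 579.3  27.7]
[592. 279.] [ 482.5 -666.8  177.8] [ 317.3 -618.7   50.5]
[321. 221.] [448.9  13.6  34.3] [448.9  13.4  41.5]
[447. 160.] [ 595.7 -283.6   30.4] [ 595.1 -282.6   36.7]
[208. 153.] [606.8 281.7  35. ] [608.7 283.6  38.6]
[396. 145.] [ 628.3 -162.4   19.8] [ 629.6 -163.4   23. ]
[266. 144.] [628.6 144.8  24.7] [630.  145.6  27.2]
```

View pics/f_top.png

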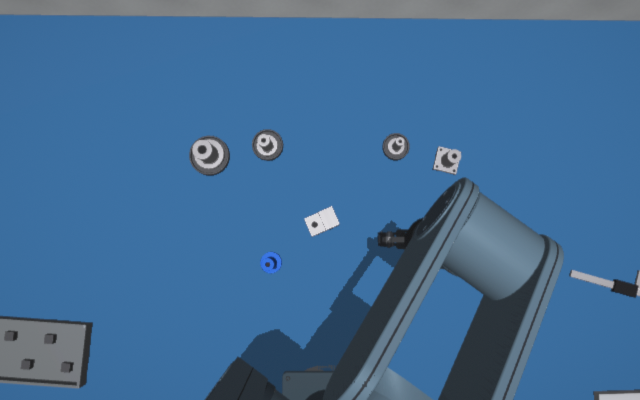

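View pics/f_scene.png

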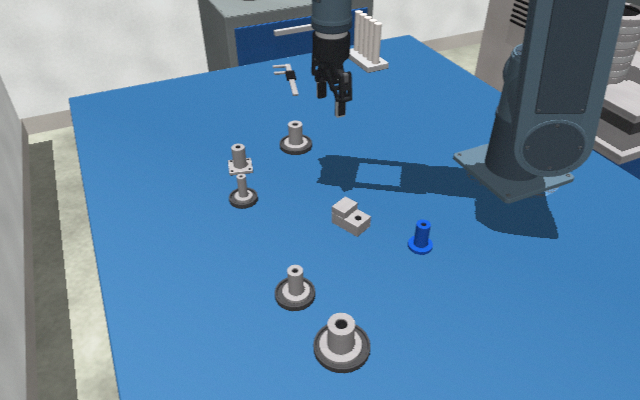

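All four bushes stand in their own dishes, within about 2.5 mm of centre. The bystanders and the blue part have not moved, and the arm is clear.

```bash
python3 -c "
from cell import workorder;print(workorder.sign_off())"
```

```text
the job is handed in; nothing more can be done
None
```

I loaded the four round-flanged bushes into their own dishes, largest to smallest, and signed the job off. The clock read 33.4 s at my last check, well under the 88 s limit. I lowered each bush in steps of about 0.5 mm until the force reading showed it touching the dish floor, and only then let go.

- **Seating:** the last top and scene pictures show all four upright with their flanges inside the rims. In the top picture I measured the largest, third and smallest within about 2.5 mm of dish centre, against 8 mm of play.
- **Second-largest bush:** the arm hid this one in that top picture, so I did not measure it there. The wrist picture after release and the final scene picture both show it seated inside its rim.
- **Not to be moved:** the square-flanged bush and the die block measured within about 1 mm of where they started. The blue part looks unmoved in the pictures.
- **Forces:** wrist force readings at the end of each move stayed under 10 N. No check failed. Some positions drifted 2–4 mm between the move and settling, which the play covered.

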